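# Feel which die case is full and sort the two

## Robot

A 7-joint arm with a two-finger parallel gripper is mounted at the origin on a cart in front of the work surface, level with it; the furniture and walls round the work are solid. World frame = base frame: x ahead of the robot, y to its left, z up, the work surface at z = 0. Lengths are in m, angles in rad, forces in N, time in s.
With the tool pointing down it reaches from about 0.425 to 0.875 m from the base axis. Payload 9.9 kg.
Tool frame: the origin (TCP) lies at the very end of the fingers, on their centre line; the grasp point (between the pads) lies 19 mm behind it; z points along the fingers, y is the line along which they close (so a half turn about z gives the same grasp; the last joint's range is limited). The gripper opens to 85 mm and grips with 20 to 120 N. Pads are 22 mm wide; open, the fingers measure 114 mm over their backs; the gripper's body (76 mm by 85 mm) begins 54 mm behind the grasp point. The pads swing forward as they close: fully open they stand 13 mm farther back than shut.
Start: joints at [1.153, 0.576, 0.025, 1.437, -0.015, 1.129, -0.057], TCP at [0.221, -0.638, 0.231] pointing down, gripper open.
Joint ranges: [-2.76, 2.76], [-0.34, 2.15], [-1.52, 1.57], [0.19, 2.46], [-1.09, 4.23], [0.17, 1.99], [-2.82, 2.82]. Speed limits (rad/s): [2.22, 2.22, 3.01, 3.01, 3.14, 3.14, 3.14].

## Interface

Orientations are given as a unit quaternion [x, y, z, w].
In Python, from bench import env gives the robot as it stands.
- The arm moves only by the tool jog_arm, never from a script. Its argument "plan" is a list of rows, each a list of 6 numbers: the shift along the tool's x, y, z scaled (see below), then the turn, a rotation vector about the tool's x, y, z scaled (see below). In form: [[dx, dy, dz, rx, ry, rz], ...]. A call has 1 to 20 rows; each row is the pose to reach, as a shift and turn from the pose commanded when the call began, along the tool's axes at that moment, turning the shorter way round; what a row does not reach only later rows make up. The controller multiplies each number of a shift by 100 mm and each number of a turn by 180 degrees. A row lasts 1/8 s, in which the tool goes at most 62.5 mm and 10.7 degrees, less where a joint would pass 70% of its speed; a pose out of reach is approached as far as the arm can. A call with a number of a shift or a turn outside -1 to 1 is refused whole. A call with a gripper value outside its range is refused whole. "fingers" is the closure, from 0 (fully open) to 1 (shut), set as the call begins (left out, the last holds). The fingers move at their own pace and stop on an object; the grip force is fixed at half the most. Time passes only in rows, so rows that repeat a pose let the fingers close. It gives the time, the measured TCP pose, the force, the opening and the grip force at its end, in the units of the state.
- env.get_state(): the state, without advancing time (a new reading comes with each control period).
- env.get_image(name): name is "scene" or "top" or "wrist"; returns a dict with "frame" (384x512x3 uint8, red, green, blue), "mtx" (3x3 intrinsics, pixels), "k1" (the pictures are not rectified: a ray, as slopes to the right and down, at radius r is drawn at 1 + k1 r^2 times it, then the intrinsics apply), "cam_to_world" (4x4, takes a point from camera to world coordinates); the wrist camera has in their place "T_tool_cam" (4x4, takes a point from camera to tool coordinates, whose origin is the TCP and whose axes are the flange's). Camera axes: x right, y up, looking along -z (the intrinsics and any distortion apply to the point x, -y, -z); pixel columns grow to the right and rows downward; lengths in m; the calibration is good to about 2 mm. A picture is of the moment at which its call begins: read the wrist's pose just before it. There is no depth.
- env.finish_job(): hands the job in; it is judged then, once.
Trained networks look in the newest picture that a camera, given by its name, has taken for a name from the list of things; names that differ only in an ending like _2 or _b are one class to them, and where a whole thing is asked for, a point or a joint stands for the part that bears it (a point fixed in the world has none). Each returns a list of dicts, best first, with "score" (0 to 1); they miss things now and then, are a little off and sometimes report something else, mostly with a low value. They report only what shows in the picture. A call takes as long as a camera call.
- env.regions_of(camera, thing): "mask" (384x512 bool, what is visible of it) and "bbox" ([left, top, width, height] in pixels, round what is visible of it).
- env.pinpoint(camera, thing): "xy" ([column, row] in pixels: a listed point, or the origin of a listed thing).
The state is a dict: "time_s": time; "joint_pos": joint angles; "dq": joint speeds; "effort": joint torques, N m; "tool_pos": TCP position; "orientation": TCP orientation; "wrist_force": force on the tool from outside, world axes, zero at the start; "ft_torque": the same for the moment, N m; "finger_gap": finger opening in m; "grip_force": force on a finger pad.
Only numpy, scipy, OpenCV 4.12 (cv2) and the standard library are available. Lean on these libraries where they do the work, as an engineer would, in place of code of your own. Each camera call takes 0.05 s, during which the arm holds its last target. There are 200 camera calls.

## Task

One of the two grey die cases still holds its heavy steel die, the other is empty. Feel them where they stand, first the left one and then the right one: take the pull tab, raise that end a centimetre or two while the far end stays on the bench, hold it a second, lower it flat again and let go. Then carry each by its top handle: set the heavy case gently in the middle of the rimmed metal tray and the light one in the middle of the slatted wooden board, each lengthwise along it, and leave everything else where it is.

Things in the scene. Friction and masses are not known exactly. Their poses are not given: they have to be found in the camera images.
- case_left: The die case that stands on the left (+y) at the start: a closed grey box 140 mm long (x) x 96 mm wide (y) x 50 mm high, lid fixed shut, pull tab on its front end (-x, towards the robot at yaw 0). Origin: middle of the underside. Both cases look the same; which one holds the die must be felt.
- case_left_center (a point): Centre of that case, 25 mm above its underside, axes as the case. Empty it weighs about 0.30 kg, with the steel die (in the middle) about 0.87 kg, within 10 %. Raised by the tab with the far end on the bench it hangs on the hand with about half of its weight (about 1.4 N empty, 4.2 N full).
- case_left_handle (a point): Middle of its carrying handle, a black bar along the case's y, 14 mm x 14 mm section, 80 mm long, its middle 80 mm above the underside (30 mm above the lid), above the centre of the case; pinch it along the case's x, between the two posts that stand at y = +-35 mm. Axes as the case.
- case_left_tab (a point): Grip point of its pull tab: a black upright fin 12 mm thick (y), 32 mm high, 49 mm out from the middle of the front end. The point lies 99 mm in front (-x) of the case's centre, 34 mm above the underside. Pinch it along the case's y. It hinges up and down (0.4 rad, weak spring to level) about a pin 27 mm behind the point, so the case can tilt while the tab is held level.
- case_left_front (a point): Middle of the lower edge of that case's front end (tab end), on the underside, 70 mm in front (-x) of its centre.
- case_left_back (a point): Middle of the lower edge of its far end, on the underside, 70 mm behind (+x) its centre; the case pivots on this edge when the tab is raised.
- case_right: The die case that stands on the right (-y) at the start: a closed grey box 140 mm long (x) x 96 mm wide (y) x 50 mm high, lid fixed shut, pull tab on its front end (-x, towards the robot at yaw 0). Origin: middle of the underside. Both cases look the same; which one holds the die must be felt.
- case_right_center (a point): Centre of that case, 25 mm above its underside, axes as the case. Empty it weighs about 0.30 kg, with the steel die (in the middle) about 0.87 kg, within 10 %. Raised by the tab with the far end on the bench it hangs on the hand with about half of its weight (about 1.4 N empty, 4.2 N full).
- case_right_handle (a point): Middle of its carrying handle, a black bar along the case's y, 14 mm x 14 mm section, 80 mm long, its middle 80 mm above the underside (30 mm above the lid), above the centre of the case; pinch it along the case's x, between the two posts that stand at y = +-35 mm. Axes as the case.
- case_right_tab (a point): Grip point of its pull tab: a black upright fin 12 mm thick (y), 32 mm high, 49 mm out from the middle of the front end. The point lies 99 mm in front (-x) of the case's centre, 34 mm above the underside. Pinch it along the case's y. It hinges up and down (0.4 rad, weak spring to level) about a pin 27 mm behind the point, so the case can tilt while the tab is held level.
- case_right_front (a point): Middle of the lower edge of that case's front end (tab end), on the underside, 70 mm in front (-x) of its centre.
- case_right_back (a point): Middle of the lower edge of its far end, on the underside, 70 mm behind (+x) its centre; the case pivots on this edge when the tab is raised.
- tray: Shallow aluminium tray with a rim all round, fixed to the bench, to the left or the right of the cases. 190 mm (x) x 146 mm (y) outside, 184 x 140 mm inside; floor 4 mm, rim 18 mm above the bench. Origin: middle of its underside.
- rack: Slatted light wood board without a rim, fixed to the bench, on the other side of the cases. 190 mm (x) x 146 mm (y), five slats along y, top 22 mm above the bench. Origin: middle of its underside.
- drying_pot: White pot with blue lid, 57 mm across, 69 mm high, behind the cases; leave alone. Origin: middle of its underside.
- mortar: Agate mortar, 68 mm across, 24 mm high, behind the cases; leave alone. Origin: middle of its underside.
- liquid_cell: Small liquid cell of plates and brass nuts, 60 x 38 x 30 mm, behind on the left; leave alone. Origin: middle of its underside.

How it is judged:
By the outcome, as a careful person would: the job done as asked, in the order asked, and still so for the second after the job is handed in, with the robot touching nothing.
It also fails if it takes over 72 s, if anything falls off the work surface, if the arm or the gripper's body presses on something with over 40 N, if the wrist force passes 120 N, or if a joint passes its speed limit or range.

## Working session

There is one attempt and no reset: what is moved stays moved. The work goes in short steps, Python scripts to look and compute and a tool call to move; the robot and the scene stay as the last step left them, time stands still between calls to the robot, and variables do not carry over. Pictures are saved under pics/ and viewed, at most 11 in all, crops included, and the job is handed in when it is done.

Besides the shell and the picture viewer there is one more tool, called after ">>>" as name([rows], argument=value, ...), one row to a line, values as JSON. jog_arm: Moves the arm, as the interface text tells. Its arguments: {"type":"object","properties":{"plan":{"type":"array"},"fingers":{"type":"number"}},"required":["plan"]}

```bash
mkdir -p pics; ls; cat > h.py <<'E'
import numpy as np, cv2
from scipy.spatial.transform import Rotation as R
from bench import env
def T(s):
    M=np.eye(4); M[:3,:3]=R.from_quat(s["orientation"]).as_matrix(); M[:3,3]=s["tool_pos"]; return M
def cam(name):
    s=env.get_state(); im=env.get_image(name)
    C=im["cam_to_world"] if "cam_to_world" in im else T(s)@np.array(im["T_tool_cam"])
    return im,np.array(C)
def px2w(im,C,uv,z):
    K=np.array(im["mtx"]); d=(np.array([*uv,1.])@np.linalg.inv(K).T)[:2]
    p=d.copy()
    for _ in range(20): p=d/(1+im["k1"]*(p@p))
    r=C[:3,:3]@np.array([p[0],-p[1],-1]); o=C[:3,3]
    return o+r*(z-o[2])/r[2]
def save(im,n): cv2.imwrite(f"pics/{n}.png",im["frame"][:,:,::-1])
Z={"center":.025,"handle":.08,"tab":.034,"front":0,"back":0}
E
cat > a.py <<'E'
from h import *
s=env.get_state(); print({k:np.round(v,3) for k,v in s.items()}); print(T(s).round(3))
for c in ["top","scene"]:
    im,C=cam(c); save(im,c+"0"); print(c,C.round(2).tolist())
    for n in [a+"_"+b for a in("case_left","case_right") for b in Z]+["tray","rack","drying_pot","mortar","liquid_cell"]:
        z=Z.get(n.split("_")[-1],0)
        print(n,[(np.round(r["xy"]).tolist(),round(r["score"],2),px2w(im,C,r["xy"],z)[:2].round(3).tolist()) for r in env.pinpoint(c,n)[:3]])
E
python3 a.py
```

```text
pics
{'time_s': np.float64(0.0), 'joint_pos': array([ 1.153,  0.577,  0.025,  1.438, -0.015,  1.129, -0.057]), 'dq': array([ 0.001, -0.001,  0.001, -0.002, -0.001,  0.003, -0.001]), 'effort': array([-0.0000e+00, -7.6575e+01,  2.2500e+00, -2.8596e+01,  1.5000e-02,
        1.3000e-02, -0.0000e+00]), 'tool_pos': array([ 0.221, -0.637,  0.23 ]), 'orientation': array([ 0.986,  0.166, -0.   , -0.001]), 'wrist_force': array([-0.209,  0.101,  0.182]), 'ft_torque': array([-0.015, -0.024, -0.01 ]), 'grip_force': np.float64(0.0), 'finger_gap': np.float64(0.085)}
[[ 0.945  0.328 -0.001  0.221]
 [ 0.328 -0.945  0.002 -0.637]
 [-0.    -0.002 -1.     0.23 ]
 [ 0.     0.     0.     1.   ]]
top [[0.0, 0.99, -0.11, 0.42], [-1.0, 0.0, -0.01, 0.01], [-0.01, 0.11, 0.99, 1.4], [0.0, 0.0, 0.0, 1.0]]
case_left_center [([223.0, 194.0], 0.84, [0.569, 0.092])]
case_left_handle [([220.0, 190.0], 0.7, [0.576, 0.095]), ([282.0, 205.0], 0.57, [0.532, -0.084])]
case_left_tab [([221.0, 226.0], 0.48, [0.471, 0.095])]
case_left_front [([221.0, 219.0], 0.68, [0.495, 0.098])]
case_left_back [([225.0, 170.0], 0.59, [0.64
[... 1302 characters left out ...]
])]
case_right_center [([286.0, 186.0], 0.61, [0.541, -0.094])]
case_right_handle [([287.0, 176.0], 0.79, [0.53, -0.074])]
case_right_tab [([319.0, 194.0], 0.73, [0.436, -0.095]), ([286.0, 173.0], 0.6, [0.56, -0.139])]
case_right_front [([309.0, 201.0], 0.98, [0.463, -0.086]), ([247.0, 322.0], 0.6, [0.431, 0.358])]
case_right_back [([265.0, 186.0], 0.64, [0.609, -0.095])]
tray [([249.0, 323.0], 0.55, [0.427, 0.359])]
rack [([341.0, 157.0], 0.79, [0.45, -0.34])]
drying_pot [([213.0, 195.0], 0.75, [0.727, 0.014]), ([341.0, 156.0], 0.61, [0.454, -0.348])]
mortar [([193.0, 219.0], 0.65, [0.725, 0.125])]
liquid_cell [([287.0, 193.0], 0.69, [0.534, -0.094]), ([204.0, 270.0], 0.66, [0.599, 0.273])]
```

```bash
python3 -c "
import cv2
i=cv2.imread('pics/top0.png')[110:290,90:420];cv2.imwrite('pics/t1.png',cv2.resize(i,None,fx=2.4,fy=2.4,interpolation=3))"
```

```text
(no output)
```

View pics/t1.png

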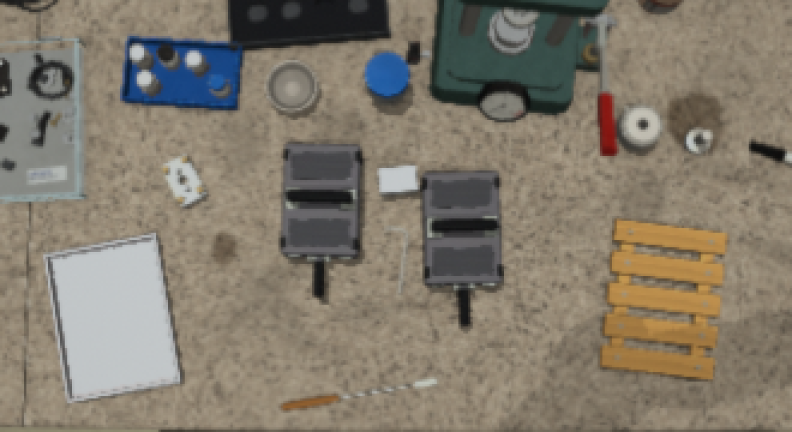

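View pics/scene0.png

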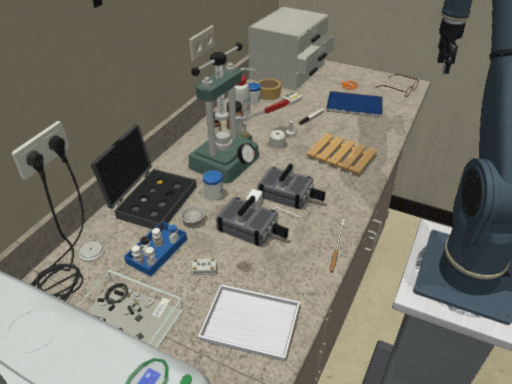

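The top picture shows the left case at about (320,200) and the right one at (463,228) in crop pixels, both with tabs pointing towards the robot. The rimmed tray is at the left (113,318) and the slatted board at the right (665,300), both slightly turned. The scene picture agrees.

```bash
cat > b.py <<'E'
from h import *
def rects(c,names):
    im,C=cam(c)
    for n,z in names.items():
        for r in env.regions_of(c,n)[:1]:
            m=r["mask"].astype(np.uint8); cs,_=cv2.findContours(m,0,cv2.CHAIN_APPROX_NONE); k=max(cs,key=cv2.contourArea)[:,0,:]
            P=np.array([px2w(im,C,p,z)[:2] for p in k])
            (cx,cy),(w,h),a=cv2.minAreaRect((P*1000).astype(np.float32))
            print(c,n,round(r["score"],2),"c",round(cx),round(cy),"wh",round(w),round(h),"a",round(a,1))
if __name__=="__main__":
    for c in("top","scene"): rects(c,{"tray":.018,"rack":.022,"case_left":.05,"case_right":.05,"liquid_cell":.03})
    s=env.get_state(); im=env.get_image("wrist"); print(np.array(im["T_tool_cam"]).round(3))
E
python3 b.py
```

```text
top tray 0.81 c 423 355 wh 196 157 a 11.3
top rack 0.62 c 447 -344 wh 145 188 a 83.1
top case_left 0.7 c 546 91 wh 186 98 a 0.1
top case_right 0.79 c 512 -86 wh 188 101 a 0.2
top liquid_cell 0.57 c 595 264 wh 65 41 a 27.9
scene tray 0.59 c 423 362 wh 193 156 a 10.6
scene rack 0.93 c 447 -338 wh 165 195 a 85.6
scene case_left 0.86 c 546 97 wh 165 202 a 88.5
scene case_right 0.69 c 527 -67 wh 168 202 a 56.8
scene liquid_cell 0.87 c 589 283 wh 59 52 a 30.6
[[ 0.     0.965  0.262  0.065]
 [ 1.    -0.    -0.001 -0.   ]
 [-0.001  0.262 -0.965 -0.142]
 [ 0.     0.     0.     1.   ]]
```

>>> jog_arm([
  [0.96,-0.94,0,0,0,0.106],
  [0.96,-0.94,0,0,0,0.106],
  [0.96,-0.94,0,0,0,0.106],
])

```text
time_s: 2.62
tool_pos: [0.2843, -0.5135, 0.2316]
orientation: [1.0, 0.002, 0.001, -0.001]
wrist_force: [-0.0, -1.2, 0.7]
finger_gap: 0.0856
grip_force: 0.0
```

>>> jog_arm([
  [0.7,-1,0,0,0,0],
  [0.7,-1,0,0,0,0],
  [0.7,-1,0,0,0,0],
])

```text
time_s: 3.0
tool_pos: [0.3544, -0.4139, 0.2315]
orientation: [1.0, 0.005, 0.001, -0.001]
wrist_force: [0.1, -1.3, 1.2]
finger_gap: 0.0853
grip_force: 0.0
```

>>> jog_arm([
  [0.8,-1,0,0,0,0],
  [0.8,-1,0,0,0,0],
  [0.8,-1,0,0,0,0],
])

```text
time_s: 3.38
tool_pos: [0.4341, -0.3141, 0.2314]
orientation: [1.0, 0.004, 0.001, -0.001]
wrist_force: [-0.2, -0.1, -1.4]
finger_gap: 0.0855
grip_force: 0.0
```

>>> jog_arm([
  [0.4,-1,0,0,0,0],
  [0.4,-1,0,0,0,0],
])

```text
time_s: 3.62
tool_pos: [0.4712, -0.2174, 0.2314]
orientation: [1.0, 0.0, 0.0, 0.0]
wrist_force: [0.5, -0.1, 0.1]
finger_gap: 0.0856
grip_force: 0.0
```

>>> jog_arm([
  [0,-1,0,0,0,0],
  [0,-1,0,0,0,0],
])

```text
time_s: 3.88
tool_pos: [0.4708, -0.1163, 0.2314]
orientation: [1.0, 0.001, 0.0, 0.0]
wrist_force: [0.0, -0.1, 0.1]
finger_gap: 0.0852
grip_force: 0.0
```

>>> jog_arm([
  [0,-1,0,0,0,0],
  [0,-1,0,0,0,0],
])

```text
time_s: 4.12
tool_pos: [0.471, -0.0164, 0.2316]
orientation: [1.0, 0.001, 0.0, 0.0]
wrist_force: [0.1, -0.7, 0.8]
finger_gap: 0.0854
grip_force: 0.0
```

>>> jog_arm([
  [0,-1,0.6,0,0,0],
  [0,-1,0.6,0,0,0],
  [0,-1,0.6,0,0,0],
  [0,-1,0.6,0,0,0],
])

```text
time_s: 4.62
tool_pos: [0.4712, 0.0809, 0.1714]
orientation: [1.0, -0.0, 0.0, 0.0]
wrist_force: [0.1, -0.4, -0.1]
finger_gap: 0.0855
grip_force: 0.0
```

```bash
cat > w.py <<'E'
from h import *; import sys
def look(tag,names):
    im,C=cam("wrist"); save(im,tag); s=env.get_state(); print("tcp",np.round(s["tool_pos"],4),R.from_quat(s["orientation"]).as_rotvec().round(3),"t",s["time_s"])
    for n in names:
        n,z0=(n.split("@")+["0"])[:2]
        z=Z.get(n.split("_")[-1],0)+float(z0)
        print(n,[(np.round(r["xy"]).tolist(),round(r["score"],2),px2w(im,C,r["xy"],z)[:2].round(4).tolist()) for r in env.pinpoint("wrist",n)[:2]])
look(sys.argv[1],sys.argv[2:])
E
python3 w.py w1 case_left_tab case_left_front case_left_handle case_left_center case_left_back
```

```text
tcp [0.4714 0.0807 0.1717] [ 3.141e+00 -2.000e-03  1.000e-03] t 4.675
case_left_tab [([243.0, 180.0], 0.68, [0.4729, 0.0901])]
case_left_front [([244.0, 143.0], 0.72, [0.501, 0.0906])]
case_left_handle [([237.0, 50.0], 0.63, [0.5702, 0.0917])]
case_left_center [([247.0, 62.0], 0.93, [0.5689, 0.0865])]
case_left_back []
```

View pics/w1.png

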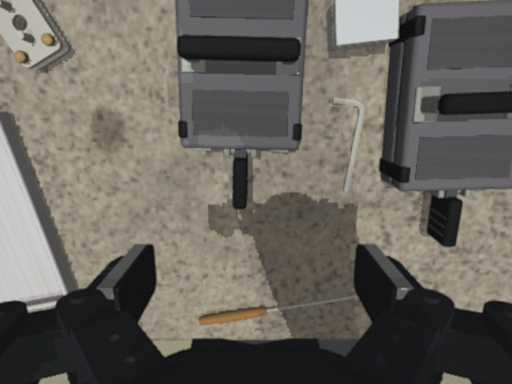

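The wrist picture shows the left tab at about (241,180), the handle at (239,48) and the case with practically no yaw. The networks agree.

>>> jog_arm([
  [0.01,-0.1,0.4,0,0,0],
  [0.01,-0.1,0.8,0,0,0],
  [0.01,-0.1,0.8,0,0,0],
], fingers=0.3)

```text
time_s: 5.3
tool_pos: [0.4701, 0.0919, 0.0897]
orientation: [1.0, 0.0, -0.002, 0.001]
wrist_force: [-0.2, 0.3, -0.4]
finger_gap: 0.0598
grip_force: 0.0
```

>>> jog_arm([
  [0,0,0.3,0,0,0],
  [0,0,0.6,0,0,0],
  [0,0,0.75,0,0,0],
  [0,0,0.75,0,0,0],
  [0,0,0.75,0,0,0],
])

```text
time_s: 5.92
tool_pos: [0.4725, 0.0927, 0.0177]
orientation: [1.0, 0.0, 0.001, -0.0]
wrist_force: [-0.2, 0.1, -0.4]
finger_gap: 0.0597
grip_force: 0.0
```

>>> jog_arm([
  [0,0,0,0,0,0],
  [0,0,0,0,0,0],
  [0,0,0,0,0,0],
  [0,0,0,0,0,0],
  [0,0,0,0,0,0],
  [0,0,0,0,0,0],
], fingers=1)

```text
time_s: 6.68
tool_pos: [0.4718, 0.0926, 0.0168]
orientation: [1.0, 0.0, 0.0, -0.0]
wrist_force: [-0.9, -0.7, 7.2]
finger_gap: 0.0114
grip_force: 60.4
```

>>> jog_arm([
  [0.005,0,-0.02,0,0,0],
  [0.012,0,-0.04,0,0,0],
  [0.018,0,-0.06,0,0,0],
  [0.024,0,-0.08,0,0,0],
  [0.03,0,-0.1,0,0,0],
  [0.036,0,-0.12,0,0,0],
  [0.042,0,-0.14,0,0,0],
  [0.047,0,-0.16,0,0,0],
  [0.047,0,-0.16,0,0,0],
  [0.047,0,-0.16,0,0,0],
  [0.047,0,-0.16,0,0,0],
  [0.047,0,-0.16,0,0,0],
  [0.047,0,-0.16,0,0,0],
])

```text
time_s: 8.3
tool_pos: [0.4763, 0.0927, 0.0323]
orientation: [1.0, 0.0, -0.0, -0.0]
wrist_force: [-0.1, -2.0, -4.7]
finger_gap: 0.0115
grip_force: 58.7
```

```bash
python3 -c "
from h import *
im,C=cam('scene');i=im['frame'][120:320,150:400,::-1];cv2.imwrite('pics/s2.png',cv2.resize(i,None,fx=2.5,fy=2.5))
print(env.get_state()['wrist_force'])"
```

```text
[-0.03626685 -1.74947738 -4.35282528]
```

>>> jog_arm([
  [0,0,0,0,0,0],
  [0,0,0,0,0,0],
  [0,0,0,0,0,0],
  [0,0,0,0,0,0],
])

```text
time_s: 8.85
tool_pos: [0.4763, 0.0927, 0.0323]
orientation: [1.0, 0.0, 0.0, -0.0]
wrist_force: [-0.7, -2.1, -5.1]
finger_gap: 0.0114
grip_force: 58.7
```

View pics/s2.png

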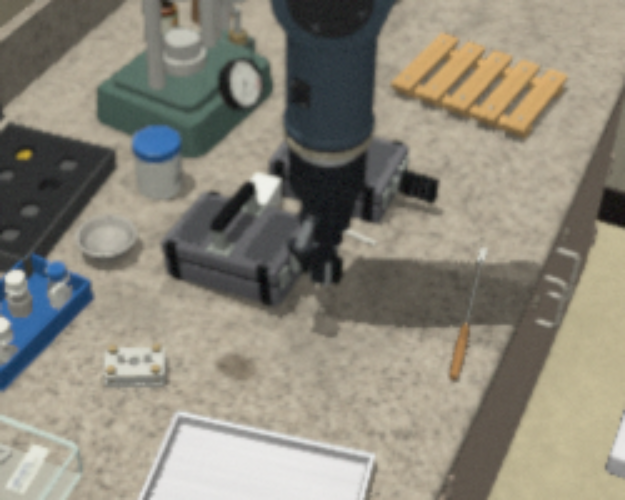

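The picture shows the left case tilted with its tab end off the bench at about (300,270). The hand carries about 4.7 N, so it is probably the heavy one. I'll lower it and release.

>>> jog_arm([
  [-0.01,0,0.03,0,0,0],
  [-0.018,0,0.06,0,0,0],
  [-0.026,0,0.09,0,0,0],
  [-0.033,0,0.11,0,0,0],
  [-0.039,0,0.13,0,0,0],
  [-0.044,0,0.15,0,0,0],
  [-0.047,0,0.16,0,0,0],
  [-0.047,0,0.16,0,0,0],
  [-0.047,0,0.16,0,0,0],
])

```text
time_s: 9.98
tool_pos: [0.4718, 0.0927, 0.0168]
orientation: [1.0, 0.0, 0.0, -0.0]
wrist_force: [-3.7, -2.9, 5.5]
finger_gap: 0.011
grip_force: 60.3
```

>>> jog_arm([
  [0,0,0,0,0,0],
  [0,0,0,0,0,0],
  [0,0,0,0,0,0],
  [0,0,0,0,0,0],
], fingers=0.3)

```text
time_s: 10.48
tool_pos: [0.4717, 0.0928, 0.0163]
orientation: [1.0, 0.0, 0.0, -0.0]
wrist_force: [-0.0, 0.3, 1.3]
finger_gap: 0.0597
grip_force: 0.0
```

>>> jog_arm([
  [0,0,-0.5,0,0,0],
  [0,0,-1,0,0,0],
  [0,0,-1,0,0,0],
])

```text
time_s: 10.85
tool_pos: [0.4736, 0.0931, 0.1195]
orientation: [1.0, 0.0, 0.003, -0.001]
wrist_force: [0.7, 0.2, -0.1]
finger_gap: 0.0597
grip_force: 0.0
```

>>> jog_arm([
  [-0.3,1,-0.3,0,0,0],
  [-0.3,1,-0.3,0,0,0],
])

```text
time_s: 11.1
tool_pos: [0.4405, -0.0089, 0.1461]
orientation: [1.0, 0.001, -0.001, 0.0]
wrist_force: [1.0, -0.6, 0.2]
finger_gap: 0.06
grip_force: 0.0
```

>>> jog_arm([
  [0,0.85,-0.2,0,0,0],
  [0,0.85,-0.2,0,0,0],
  [0,0.85,-0.2,0,0,0],
  [0,0.85,-0.2,0,0,0],
])

```text
time_s: 11.6
tool_pos: [0.4415, -0.0915, 0.1657]
orientation: [1.0, 0.001, -0.001, -0.0]
wrist_force: [-0.7, 0.0, -0.8]
finger_gap: 0.0597
grip_force: 0.0
```

```bash
python3 w.py w2 case_right_tab case_right_front case_right_handle case_right_center case_right_back
```

```text
tcp [ 0.4415 -0.0911  0.1657] [-3.141e+00 -4.000e-03  2.000e-03] t 11.65
case_right_tab [([247.0, 189.0], 0.6, [0.436, -0.0853]), ([244.0, 63.0], 0.23, [0.5363, -0.0837])]
case_right_front [([250.0, 148.0], 0.87, [0.4665, -0.0876]), ([50.0, 111.0], 0.68, [0.4989, 0.092])]
case_right_handle [([248.0, 58.0], 0.65, [0.5344, -0.0873])]
case_right_center [([248.0, 63.0], 0.93, [0.5373, -0.0862])]
case_right_back []
```

View pics/w2.png

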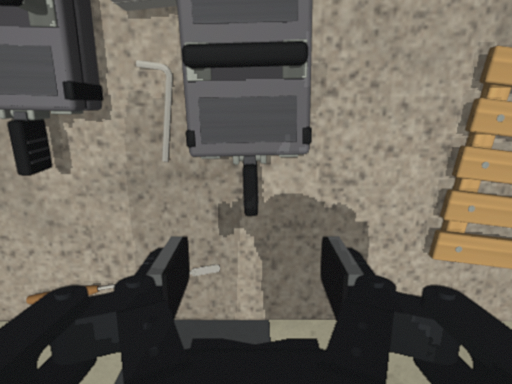

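The right case's tab is at (250,190) and its handle at (246,54), with yaw of about 1° at most. Next is the tab grasp.

>>> jog_arm([
  [-0.055,-0.04,0.4,0,0,0],
  [-0.055,-0.04,0.75,0,0,0],
  [-0.055,-0.04,0.75,0,0,0],
])

```text
time_s: 12.28
tool_pos: [0.4348, -0.0878, 0.0898]
orientation: [1.0, 0.001, -0.002, -0.0]
wrist_force: [-0.0, 0.6, 1.0]
finger_gap: 0.0598
grip_force: 0.0
```

>>> jog_arm([
  [0,0,0.3,0,0,0],
  [0,0,0.6,0,0,0],
  [0,0,0.75,0,0,0],
  [0,0,0.75,0,0,0],
  [0,0,0.75,0,0,0],
])

```text
time_s: 12.9
tool_pos: [0.437, -0.0884, 0.0174]
orientation: [1.0, 0.0, 0.001, 0.0]
wrist_force: [0.2, -0.7, -0.3]
finger_gap: 0.0598
grip_force: 0.0
```

>>> jog_arm([
  [0,0,0,0,0,0],
  [0,0,0,0,0,0],
  [0,0,0,0,0,0],
  [0,0,0,0,0,0],
  [0,0,0,0,0,0],
  [0,0,0,0,0,0],
], fingers=1)

```text
time_s: 13.65
tool_pos: [0.4365, -0.0882, 0.0167]
orientation: [1.0, 0.0, 0.0, -0.0]
wrist_force: [-0.8, 2.3, 6.5]
finger_gap: 0.0109
grip_force: 58.3
```

>>> jog_arm([
  [0.005,0,-0.02,0,0,0],
  [0.012,0,-0.04,0,0,0],
  [0.018,0,-0.06,0,0,0],
  [0.024,0,-0.08,0,0,0],
  [0.03,0,-0.1,0,0,0],
  [0.036,0,-0.12,0,0,0],
  [0.042,0,-0.14,0,0,0],
  [0.047,0,-0.16,0,0,0],
  [0.047,0,-0.16,0,0,0],
  [0.047,0,-0.16,0,0,0],
  [0.047,0,-0.16,0,0,0],
  [0.047,0,-0.16,0,0,0],
  [0.047,0,-0.16,0,0,0],
])

```text
time_s: 15.28
tool_pos: [0.4411, -0.0883, 0.0323]
orientation: [1.0, 0.0, 0.0, -0.0]
wrist_force: [1.4, -0.1, -1.6]
finger_gap: 0.0111
grip_force: 58.1
```

>>> jog_arm([
  [0,0,0,0,0,0],
  [0,0,0,0,0,0],
  [0,0,0,0,0,0],
  [0,0,0,0,0,0],
  [0,0,0,0,0,0],
])

```text
time_s: 15.9
tool_pos: [0.4409, -0.0883, 0.0323]
orientation: [1.0, 0.0, 0.0, -0.0]
wrist_force: [0.3, -0.0, -1.7]
finger_gap: 0.0111
grip_force: 58.1
```

>>> jog_arm([
  [-0.01,0,0.03,0,0,0],
  [-0.018,0,0.06,0,0,0],
  [-0.026,0,0.09,0,0,0],
  [-0.033,0,0.11,0,0,0],
  [-0.039,0,0.13,0,0,0],
  [-0.044,0,0.15,0,0,0],
  [-0.047,0,0.16,0,0,0],
  [-0.047,0,0.16,0,0,0],
  [-0.047,0,0.16,0,0,0],
])

```text
time_s: 17.02
tool_pos: [0.4364, -0.0884, 0.0167]
orientation: [1.0, 0.0, 0.0, 0.0]
wrist_force: [-2.1, 0.5, 7.5]
finger_gap: 0.0114
grip_force: 59.5
```

>>> jog_arm([
  [0,0,0,0,0,0],
  [0,0,0,0,0,0],
  [0,0,0,0,0,0],
  [0,0,0,0,0,0],
], fingers=0.3)

```text
time_s: 17.52
tool_pos: [0.4362, -0.0883, 0.0163]
orientation: [1.0, 0.0, -0.0, -0.0]
wrist_force: [0.6, -0.1, 0.5]
finger_gap: 0.0594
grip_force: 0.0
```

>>> jog_arm([
  [0,0,-0.5,0,0,0],
  [0,0,-1,0,0,0],
  [0,0,-1,0,0,0],
])

```text
time_s: 17.9
tool_pos: [0.4381, -0.0887, 0.1193]
orientation: [1.0, 0.0, 0.003, 0.0]
wrist_force: [0.8, 0.8, -0.1]
finger_gap: 0.0598
grip_force: 0.0
```

>>> jog_arm([
  [0.2,-1,-0.7,0,0,0],
  [0.2,-1,-0.7,0,0,0],
  [0.2,-1,-0.7,0,0,0],
])

```text
time_s: 18.27
tool_pos: [0.4579, 0.0158, 0.1877]
orientation: [1.0, 0.004, 0.002, -0.001]
wrist_force: [-0.6, -0.2, -0.6]
finger_gap: 0.0597
grip_force: 0.0
```

```bash
python3 -c "
from h import *
s=env.get_state();print(s['joint_pos'].round(3),s['tool_pos'],s['time_s'])"
```

```text
[-0.066  0.309 -0.091  2.048  0.037  0.782 -1.743] [0.4579141  0.01583523 0.18770825] 18.275
```

>>> jog_arm([
  [1,-0.76,0,0,0,-0.5],
  [1,-0.76,0,0,0,-0.5],
  [1,-0.76,0,0,0,-0.5],
  [1,-0.76,0,0,0,-0.5],
  [1,-0.76,0,0,0,-0.5],
  [1,-0.76,0,0,0,-0.5],
  [1,-0.76,0,0,0,-0.5],
  [1,-0.76,0,0,0,-0.5],
  [1,-0.76,0,0,0,-0.5],
  [1,-0.76,0,0,0,-0.5],
  [1,-0.76,0,0,0,-0.5],
])

```text
time_s: 19.65
tool_pos: [0.5558, 0.0872, 0.1855]
orientation: [0.708, 0.707, -0.0, -0.0]
wrist_force: [-0.9, 0.0, 0.6]
finger_gap: 0.0598
grip_force: 0.0
```

```bash
python3 w.py w3 case_left_handle case_left_center case_left_front case_left_tab tray
```

```text
tcp [0.5559 0.0874 0.1857] [-2.222e+00 -2.220e+00  1.000e-03] t 19.7
case_left_handle [([272.0, 186.0], 0.78, [0.568, 0.0924])]
case_left_center [([277.0, 172.0], 0.72, [0.575, 0.0918]), ([200.0, 165.0], 0.51, [0.5033, 0.0988])]
case_left_front []
case_left_tab []
tray [([425.0, 126.0], 0.37, [0.7184, 0.1322])]
```

View pics/w3.png

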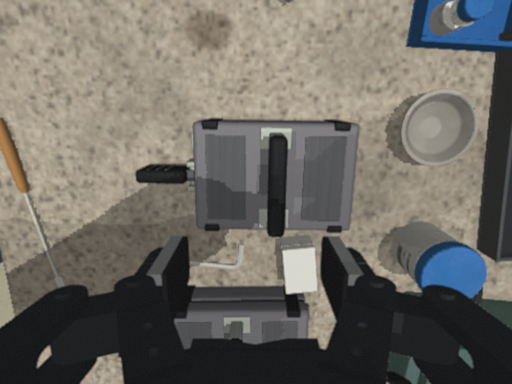

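The handle bar spans (277,138) to (276,233), so its centre is about (0.572, 0.092). The case is square to the tool. I'll descend and grip.

>>> jog_arm([
  [0.05,0.16,0.3,0,0,0],
  [0.05,0.16,0.6,0,0,0],
  [0.05,0.16,0.7,0,0,0],
  [0.05,0.16,0.7,0,0,0],
])

```text
time_s: 20.45
tool_pos: [0.5718, 0.0928, 0.1162]
orientation: [0.707, 0.707, -0.0, -0.0]
wrist_force: [0.9, 0.4, 1.2]
finger_gap: 0.06
grip_force: 0.0
```

>>> jog_arm([
  [0,0,0.25,0,0,0],
  [0,0,0.45,0,0,0],
  [0,0,0.53,0,0,0],
  [0,0,0.53,0,0,0],
  [0,0,0.53,0,0,0],
])

```text
time_s: 21.08
tool_pos: [0.5727, 0.0929, 0.0644]
orientation: [0.707, 0.707, 0.001, 0.0]
wrist_force: [0.8, 0.1, 0.3]
finger_gap: 0.0598
grip_force: 0.0
```

>>> jog_arm([
  [0,0,0,0,0,0],
  [0,0,0,0,0,0],
  [0,0,0,0,0,0],
  [0,0,0,0,0,0],
  [0,0,0,0,0,0],
  [0,0,0,0,0,0],
], fingers=1)

```text
time_s: 21.82
tool_pos: [0.5724, 0.0928, 0.0638]
orientation: [0.707, 0.707, 0.0, 0.0]
wrist_force: [-0.7, -1.1, 4.9]
finger_gap: 0.0129
grip_force: 59.1
```

>>> jog_arm([
  [0,0,-0.03,0,0,0],
  [0,0,-0.08,0,0,0],
  [0,0,-0.2,0,0,0],
  [0,0,-0.4,0,0,0],
  [0,0,-0.6,0,0,0],
  [0,0,-0.7,0,0,0],
  [0,0,-0.7,0,0,0],
  [0,0,-0.7,0,0,0],
])

```text
time_s: 22.82
tool_pos: [0.5716, 0.0925, 0.1327]
orientation: [0.707, 0.707, -0.001, -0.0]
wrist_force: [-0.5, 0.1, -9.3]
finger_gap: 0.0129
grip_force: 59.0
```

```bash
python3 - <<'E'
from h import *
im,C=cam("top")
for n,q,z in [("tray",[(45,257),(157,235),(181,382),(68,401)],.018),("rack",[(615,221),(726,233),(713,379),(601,366)],.022)]:
    P=np.array([px2w(im,C,(u/2.4+90-.3,v/2.4+110-.3),z)[:2] for u,v in q])
    c=P.mean(0); e=(P[0]+P[1]-P[2]-P[3])/2; f=(P[0]+P[3]-P[1]-P[2])/2
    print(n,c.round(4),np.degrees(np.arctan2(e[1],e[0])).round(1),np.degrees(np.arctan2(-f[0],f[1])).round(1),np.linalg.norm(e).round(3),np.linalg.norm(f).round(3))
E
```

```text
tray [0.4204 0.3545] 10.7 10.8 0.187 0.147
rack [ 0.4469 -0.3449] -6.5 -6.4 0.185 0.144
```

>>> jog_arm([
  [0.25,-0.15,0,0,0,0],
  [0.6,-0.36,0,0,0,0],
  [1,-0.6,0,0,0,0],
  [1,-0.6,0,0,0,0],
])

```text
time_s: 23.38
tool_pos: [0.5093, 0.1975, 0.1331]
orientation: [0.704, 0.71, 0.0, -0.002]
wrist_force: [0.7, -0.2, -9.1]
finger_gap: 0.0128
grip_force: 59.2
```

>>> jog_arm([
  [0.4,-0.24,0,0,0,0],
  [0.8,-0.48,0,0,0,0],
  [1,-0.6,0,0,0,0],
  [1,-0.6,0,0,0,0],
])

```text
time_s: 23.88
tool_pos: [0.4505, 0.2947, 0.133]
orientation: [0.705, 0.709, -0.0, -0.001]
wrist_force: [0.2, 0.1, -9.1]
finger_gap: 0.0127
grip_force: 59.4
```

```bash
python3 w.py w4 tray case_left_handle@0.069; python3 -c "
from b import *
rects('wrist',{'tray':.018})"
```

```text
tcp [0.4515 0.293  0.1329] [-2.218e+00 -2.224e+00  1.000e-03] t 23.925
tray [([222.0, 107.0], 0.71, [0.4219, 0.3587])]
case_left_handle [([251.0, 269.0], 0.8, [0.4477, 0.2933])]
wrist tray 0.73 c 419 374 wh 192 116 a 11.2
```

View pics/w4.png

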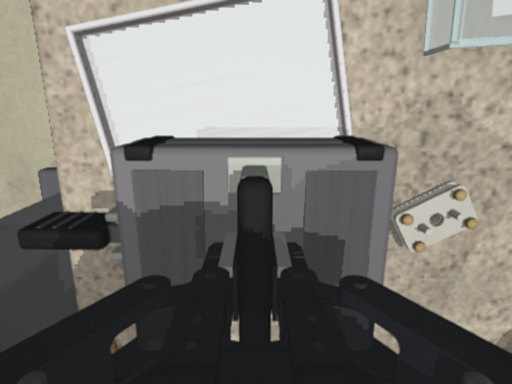

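The tray's far edge shows from (72,28) to (335,0), and the held case is level. Tray estimates agree at about (0.421, 0.356) and 10.8°.

>>> jog_arm([
  [0.2,-0.1,0,0,0,-0.02],
  [0.45,-0.22,0,0,0,-0.04],
  [0.63,-0.305,0,0,0,-0.06],
  [0.63,-0.305,0,0,0,-0.06],
  [0.63,-0.305,0,0,0,-0.06],
  [0.63,-0.305,0,0,0,-0.06],
])

```text
time_s: 24.88
tool_pos: [0.4219, 0.3547, 0.1332]
orientation: [0.638, 0.77, -0.0, 0.0]
wrist_force: [0.0, 0.8, -7.9]
finger_gap: 0.0128
grip_force: 59.4
```

```bash
python3 w.py w5 tray case_left_handle@0.069; python3 -c "
from b import *
rects('wrist',{'tray':.018})"
```

```text
tcp [0.4219 0.3548 0.1333] [ 2.003e+00  2.420e+00 -1.000e-03] t 24.925
tray []
case_left_handle [([254.0, 268.0], 0.86, [0.4203, 0.3536])]
wrist tray 0.7 c 412 412 wh 193 41 a 10.5
```

View pics/w5.png

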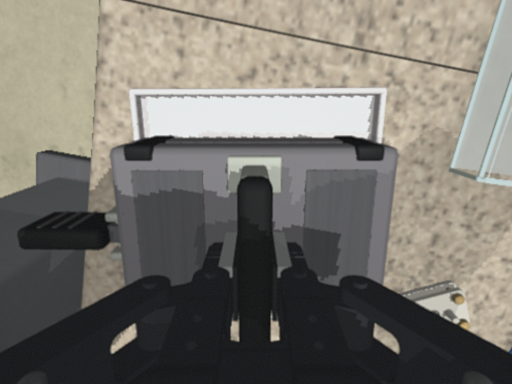

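The far tray rim spans (131,92) to (385,90), parallel to the case and centred on it to within about 2 mm. I'll check the depth direction.

```bash
python3 - <<'E'
from h import *
im,C=cam("wrist"); M=T(env.get_state())
for p in [(131,91),(385,90)]:
    w=px2w(im,C,p,.018); print(w.round(4),(M[:3,:3].T@(w-M[:3,3])).round(4))
E
```

```text
[0.3158 0.4118 0.018 ] [ 0.0752 -0.0933  0.1153]
[0.5006 0.4479 0.018 ] [0.0759 0.095  0.1153]
```

>>> jog_arm([
  [0.02,0.01,0.1,0,0,0],
  [0.02,0.01,0.22,0,0,0],
  [0.02,0.01,0.34,0,0,0],
  [0.02,0.01,0.45,0,0,0],
  [0.02,0.01,0.53,0,0,0],
  [0.02,0.01,0.57,0,0,0],
  [0.02,0.01,0.59,0,0,0],
  [0.02,0.01,0.61,0,0,0],
  [0.02,0.01,0.625,0,0,0],
  [0.02,0.01,0.635,0,0,0],
  [0.02,0.01,0.645,0,0,0],
  [0.02,0.01,0.65,0,0,0],
  [0.02,0.01,0.65,0,0,0],
  [0.02,0.01,0.65,0,0,0],
])

```text
time_s: 26.92
tool_pos: [0.422, 0.3578, 0.0684]
orientation: [0.637, 0.771, 0.0, -0.0]
wrist_force: [-0.6, 0.5, -8.4]
finger_gap: 0.013
grip_force: 59.5
```

>>> jog_arm([
  [0,0,0.005,0,0,0],
  [0,0,0.01,0,0,0],
  [0,0,0.015,0,0,0],
  [0,0,0.015,0,0,0],
])

```text
time_s: 27.42
tool_pos: [0.4217, 0.358, 0.0678]
orientation: [0.637, 0.771, 0.0, 0.0]
wrist_force: [-5.0, -1.8, 7.4]
finger_gap: 0.0128
grip_force: 61.8
```

>>> jog_arm([
  [0,0,0,0,0,0],
  [0,0,0,0,0,0],
  [0,0,0,0,0,0],
  [0,0,0,0,0,0],
], fingers=0.3)

```text
time_s: 27.92
tool_pos: [0.4221, 0.3579, 0.0668]
orientation: [0.637, 0.771, 0.0, -0.0]
wrist_force: [-0.4, -0.2, -0.5]
finger_gap: 0.0601
grip_force: 0.0
```

>>> jog_arm([
  [0,0,-0.3,0,0,0],
  [0,0,-0.8,0,0,0],
  [0,0,-1,0,0,0],
  [0,0,-1,0,0,0],
])

```text
time_s: 28.42
tool_pos: [0.4227, 0.3584, 0.1683]
orientation: [0.637, 0.771, 0.002, 0.0]
wrist_force: [0.2, -0.3, -1.2]
finger_gap: 0.0598
grip_force: 0.0
```

>>> jog_arm([
  [-0.95,0.1,-0.2,0,0,0.06],
  [-0.95,0.1,-0.2,0,0,0.06],
  [-0.95,0.1,-0.2,0,0,0.06],
])

```text
time_s: 28.8
tool_pos: [0.4507, 0.263, 0.1861]
orientation: [0.708, 0.706, -0.001, 0.001]
wrist_force: [-0.0, -0.1, -0.1]
finger_gap: 0.0598
grip_force: 0.0
```

>>> jog_arm([
  [-1,0.28,0,0,0,0],
  [-1,0.28,0,0,0,0],
])

```text
time_s: 29.05
tool_pos: [0.4776, 0.165, 0.1857]
orientation: [0.707, 0.708, -0.001, -0.0]
wrist_force: [0.7, -0.1, 0.1]
finger_gap: 0.0599
grip_force: 0.0
```

>>> jog_arm([
  [-1,0.28,0,0,0,0],
  [-1,0.28,0,0,0,0],
])

```text
time_s: 29.3
tool_pos: [0.5059, 0.0644, 0.1857]
orientation: [0.707, 0.707, -0.001, -0.0]
wrist_force: [-0.3, 0.5, -1.0]
finger_gap: 0.0602
grip_force: 0.0
```

>>> jog_arm([
  [-1,0.28,0,0,0,0],
  [-1,0.28,0,0,0,0],
])

```text
time_s: 29.55
tool_pos: [0.5341, -0.0356, 0.1857]
orientation: [0.707, 0.707, -0.0, -0.0]
wrist_force: [0.7, 0.8, 1.2]
finger_gap: 0.0595
grip_force: 0.0
```

>>> jog_arm([
  [-0.54,0,0,0,0,0],
  [-0.54,0,0,0,0,0],
  [-0.54,0,0,0,0,0],
])

```text
time_s: 29.92
tool_pos: [0.5339, -0.0863, 0.186]
orientation: [0.707, 0.708, 0.0, -0.001]
wrist_force: [-0.6, 0.3, -0.1]
finger_gap: 0.0597
grip_force: 0.0
```

```bash
python3 w.py w6 case_right_handle case_right_center; python3 -c "
from h import *
im,C=cam('top');i=im['frame'][110:290,90:420,::-1];cv2.imwrite('pics/t6.png',i)
j=cv2.imread('pics/w6.png');o=np.zeros((384,512+330,3),np.uint8);o[:,:512]=j;o[:180,512:]=i;cv2.imwrite('pics/c6.png',cv2.resize(o,(800,365)))"
```

```text
tcp [ 0.534  -0.0857  0.1863] [-2.217e+00 -2.224e+00 -1.000e-03] t 29.975
case_right_handle [([264.0, 196.0], 0.58, [0.5396, -0.0894])]
case_right_center [([259.0, 178.0], 0.61, [0.536, -0.0871])]
```

View pics/c6.png

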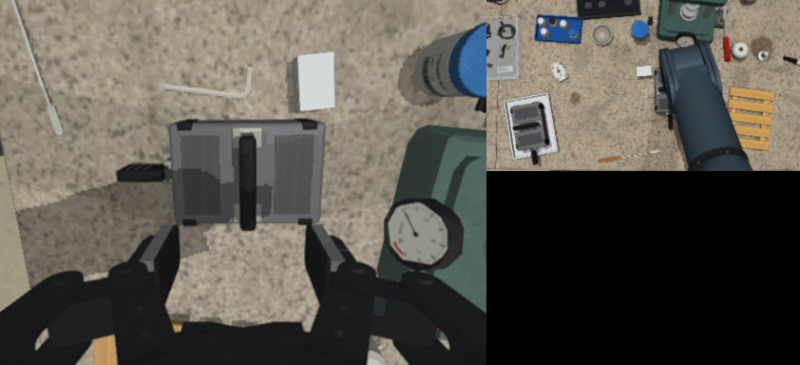

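The left case sits centred and aligned in the tray. The right handle is at about column 260, so x is about 0.537 and it is square to the tool. I'll grip and lift it.

>>> jog_arm([
  [-0.01,0.03,0.3,0,0,0],
  [-0.01,0.03,0.6,0,0,0],
  [-0.01,0.03,0.7,0,0,0],
  [-0.01,0.03,0.7,0,0,0],
])

```text
time_s: 30.62
tool_pos: [0.5369, -0.0879, 0.1167]
orientation: [0.706, 0.708, -0.0, -0.0]
wrist_force: [0.2, 0.4, 0.1]
finger_gap: 0.06
grip_force: 0.0
```

>>> jog_arm([
  [0,0,0.25,0,0,0],
  [0,0,0.45,0,0,0],
  [0,0,0.52,0,0,0],
  [0,0,0.52,0,0,0],
  [0,0,0.52,0,0,0],
])

```text
time_s: 31.25
tool_pos: [0.5376, -0.0886, 0.0658]
orientation: [0.707, 0.707, 0.0, 0.001]
wrist_force: [1.5, 0.2, 0.3]
finger_gap: 0.0598
grip_force: 0.0
```

>>> jog_arm([
  [0,0,0,0,0,0],
  [0,0,0,0,0,0],
  [0,0,0,0,0,0],
  [0,0,0,0,0,0],
  [0,0,0,0,0,0],
  [0,0,0,0,0,0],
], fingers=1)

```text
time_s: 32.0
tool_pos: [0.5374, -0.0886, 0.0653]
orientation: [0.707, 0.707, 0.0, 0.0]
wrist_force: [-0.6, -0.5, 5.6]
finger_gap: 0.0126
grip_force: 59.4
```

>>> jog_arm([
  [0,0,-0.03,0,0,0],
  [0,0,-0.08,0,0,0],
  [0,0,-0.2,0,0,0],
  [0,0,-0.4,0,0,0],
  [0,0,-0.6,0,0,0],
  [0,0,-0.7,0,0,0],
  [0,0,-0.7,0,0,0],
  [0,0,-0.7,0,0,0],
])

```text
time_s: 33.0
tool_pos: [0.5365, -0.0886, 0.1343]
orientation: [0.707, 0.707, -0.0, -0.0]
wrist_force: [-0.7, -0.0, -2.1]
finger_gap: 0.0129
grip_force: 58.6
```

>>> jog_arm([
  [-0.25,-0.09,0,0,0,0],
  [-0.6,-0.22,0,0,0,0],
  [-1,-0.36,0,0,0,0],
  [-1,-0.36,0,0,0,0],
])

```text
time_s: 33.5
tool_pos: [0.4988, -0.1924, 0.1337]
orientation: [0.709, 0.705, -0.002, -0.001]
wrist_force: [0.5, 0.9, -2.6]
finger_gap: 0.0129
grip_force: 58.6
```

>>> jog_arm([
  [-0.4,-0.15,0,0,0,0],
  [-0.8,-0.29,0,0,0,0],
  [-1,-0.36,0,0,0,0],
  [-1,-0.36,0,0,0,0],
])

```text
time_s: 34.0
tool_pos: [0.4642, -0.2897, 0.134]
orientation: [0.708, 0.706, -0.0, -0.001]
wrist_force: [0.5, 1.0, -2.8]
finger_gap: 0.0129
grip_force: 58.7
```

>>> jog_arm([
  [-0.2,-0.06,0,0,0,0.012],
  [-0.4,-0.12,0,0,0,0.024],
  [-0.55,-0.175,0,0,0,0.036],
  [-0.55,-0.175,0,0,0,0.036],
  [-0.55,-0.175,0,0,0,0.036],
  [-0.55,-0.175,0,0,0,0.036],
])

```text
time_s: 34.75
tool_pos: [0.4481, -0.3428, 0.1349]
orientation: [0.745, 0.667, 0.0, -0.0]
wrist_force: [-0.6, -0.0, -3.2]
finger_gap: 0.0131
grip_force: 58.7
```

```bash
python3 w.py w7 rack case_right_handle@0.069
```

```text
tcp [ 0.448  -0.3429  0.1349] [-2.341e+00 -2.095e+00 -1.000e-03] t 34.8
rack []
case_right_handle [([255.0, 265.0], 0.9, [0.4469, -0.3431])]
```

View pics/w7.png

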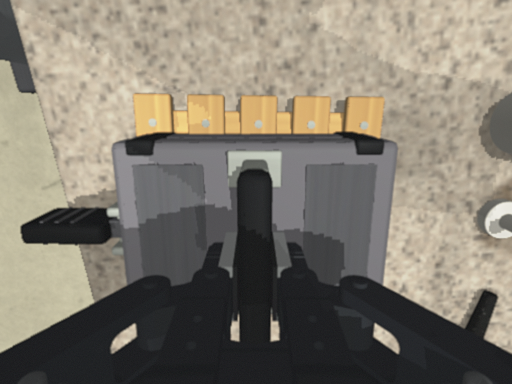

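The board's slat ends span (134,94) to (383,97), so the case lies centred along it. I'll check the offset.

```bash
python3 - <<'E'
from h import *
im,C=cam("wrist"); M=T(env.get_state())
for p in [(134,94),(383,97)]:
    w=px2w(im,C,p,.022); print((M[:3,:3].T@(w-M[:3,3])).round(4))
E
```

```text
[ 0.0728 -0.0904  0.1128]
[0.0707 0.0932 0.1129]
```

>>> jog_arm([
  [-0.01,0.01,0.1,0,0,0],
  [-0.01,0.01,0.2,0,0,0],
  [-0.01,0.01,0.3,0,0,0],
  [-0.01,0.01,0.36,0,0,0],
  [-0.01,0.01,0.4,0,0,0],
  [-0.01,0.01,0.42,0,0,0],
  [-0.01,0.01,0.44,0,0,0],
  [-0.01,0.01,0.45,0,0,0],
  [-0.01,0.01,0.46,0,0,0],
  [-0.01,0.01,0.47,0,0,0],
  [-0.01,0.01,0.475,0,0,0],
  [-0.01,0.01,0.475,0,0,0],
  [-0.01,0.01,0.475,0,0,0],
])

```text
time_s: 36.58
tool_pos: [0.4485, -0.3448, 0.0873]
orientation: [0.746, 0.666, -0.0, 0.0]
wrist_force: [-0.0, 0.5, -2.2]
finger_gap: 0.0127
grip_force: 58.7
```

>>> jog_arm([
  [0,0,0.005,0,0,0],
  [0,0,0.01,0,0,0],
  [0,0,0.015,0,0,0],
  [0,0,0.015,0,0,0],
])

```text
time_s: 37.08
tool_pos: [0.4486, -0.3448, 0.0873]
orientation: [0.746, 0.666, -0.0, 0.0]
wrist_force: [-4.3, 2.3, 15.7]
finger_gap: 0.0128
grip_force: 61.3
```

>>> jog_arm([
  [0,0,-0.01,0,0,0],
  [0,0,-0.01,0,0,0],
])

```text
time_s: 37.33
tool_pos: [0.4486, -0.3448, 0.0873]
orientation: [0.746, 0.666, -0.0, 0.0]
wrist_force: [-2.1, 0.6, 7.1]
finger_gap: 0.0127
grip_force: 60.1
```

>>> jog_arm([
  [0,0,0,0,0,0],
  [0,0,0,0,0,0],
  [0,0,0,0,0,0],
  [0,0,0,0,0,0],
], fingers=0.3)

```text
time_s: 37.83
tool_pos: [0.4485, -0.3448, 0.0867]
orientation: [0.746, 0.666, 0.0, -0.0]
wrist_force: [-0.2, 0.2, 0.4]
finger_gap: 0.0595
grip_force: 0.0
```

>>> jog_arm([
  [0,0,-0.3,0,0,0],
  [0,0,-0.8,0,0,0],
  [0,0,-1,0,0,0],
  [0,0,-1,0,0,0],
])

```text
time_s: 38.33
tool_pos: [0.4493, -0.3452, 0.1883]
orientation: [0.746, 0.666, 0.0, 0.002]
wrist_force: [1.9, -0.5, -0.7]
finger_gap: 0.0599
grip_force: 0.0
```

>>> jog_arm([
  [0.9,0.3,-0.2,0,0,0],
  [0.9,0.3,-0.2,0,0,0],
  [0.9,0.3,-0.2,0,0,0],
  [0.9,0.3,-0.2,0,0,0],
  [0.9,0.3,-0.2,0,0,0],
])

```text
time_s: 38.95
tool_pos: [0.4875, -0.2598, 0.206]
orientation: [0.746, 0.666, -0.0, -0.001]
wrist_force: [0.9, 0.2, 0.4]
finger_gap: 0.0596
grip_force: 0.0
```

```bash
python3 -c "
from h import *
im,C=cam('scene');i=im['frame'][90:384,130:450,::-1];cv2.imwrite('pics/s8.png',cv2.resize(i,(640,588)))"
```

```text
(no output)
```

View pics/s8.png

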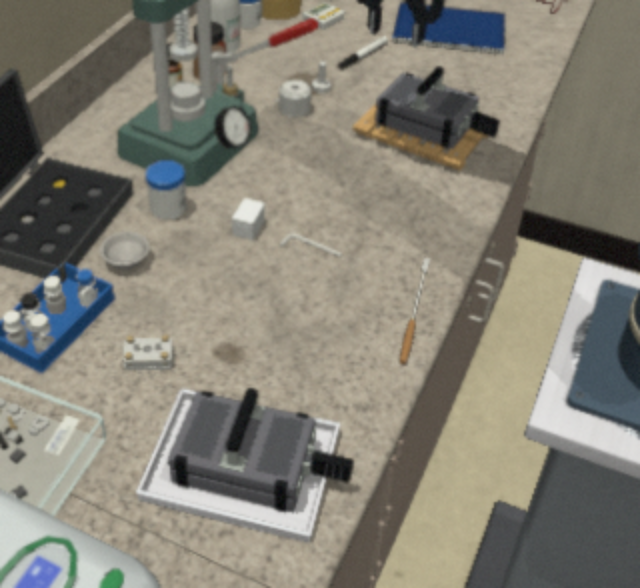

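The picture shows the heavy case flat in the middle of the tray at (245,450) and the light case centred on the board at (430,110). Nothing else has moved.

```bash
python3 -c "
from bench import env
print(env.finish_job())"
```

```text
the job is handed in; nothing more can be done
None
```

The job is handed in: the left case felt heavy (about 4.7 N at the tab, against 1.7 N for the right), so the left now sits in the middle of the tray and the right in the middle of the slatted board, each lengthwise, with nothing else moved, in about 39 s.

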